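Swing the bearing-ball dish round to the filler funnel

ROBOT

A 6-joint arm with a two-finger parallel gripper is mounted at the origin on the work surface. World frame = base frame: x ahead of the robot, y to its left, z up, the work surface at z = 0. Lengths are in m, angles in rad, forces in N, time in s.
With the tool pointing down it reaches from about 0.375 to 0.9 m from the base axis. Payload 3.1 kg.
Tool frame: the origin (TCP) lies at the centre of the arm's flange, where the gripper is bolted on; the fingertips stand 173 mm ahead of it and the grasp point (between the pads) lies 155 mm ahead of it; z points along the fingers, y is the line along which they close (so a half turn about z gives the same grasp; the last joint's range is limited). The gripper opens to 85 mm and grips with 20 to 120 N. Pads are 22 mm wide; open, the fingers measure 114 mm over their backs; the gripper's body (76 mm by 85 mm) begins 54 mm behind the grasp point. The pads swing forward as they close: fully open they stand 13 mm farther back than shut.
Start: joints at [1.067, 0.527, 1.433, -0, 1.181, -0.178], TCP at [0.199, 0.592, 0.405] pointing down, gripper open.
Joint ranges: [-3.08, 3.08], [-0.75, 2.2], [0.22, 2.44], [-1.43, 4.57], [0, 2.65], [-2.85, 2.85]. Speed limits (rad/s): [2.79, 2.79, 3.14, 3.14, 3.14, 3.14].

INTERFACE

Orientations are given as a 3x3 rotation matrix whose columns are the frame's x, y, z axes.
In Python, from plant import sense, snapshot, camera_model, env gives the robot as it stands.
- The arm moves only by the tool carry_out, never from a script. Its argument "steps" is a list that holds one entry, the list of rows, each a list of 5 numbers: the closure, from 0 (fully open) to 1 (shut), then the shift along the tool's x, y, z in mm, then the turn about the tool's z in degrees. In form: [[[hand, dx, dy, dz, roll], ...]]. A call has 1 to 12 rows; each row is the pose to reach, as a shift and turn from the pose commanded when the call began, along the tool's axes at that moment; what a row does not reach only later rows make up. A row lasts 1/8 s, in which the tool goes at most 62.5 mm and 10.7 degrees, less where a joint would pass 70% of its speed; a pose out of reach is approached as far as the arm can. A call with a gripper value outside its range is refused whole. The fingers move at their own pace and stop on an object; "newtons" is the grip in N (left out, the last holds). Time passes only in rows, so rows that repeat a pose let the fingers close. It gives the time, the measured TCP pose, the force, the opening and the grip force at its end, in the units of the state.
- sense(): the state, without advancing time (a new reading comes with each control period).
- snapshot(name): name is "scene" or "side" or "wrist"; returns (picture, depth): 400x640x3 uint8, blue, green, red; 400x640 float32, m along the optical axis (not along the pixel's ray), 0 where there is no reading.
- camera_model(name): a dict with "camera_matrix" (3x3 intrinsics, pixels), "k1" (the pictures are not rectified: a ray, as slopes to the right and down, at radius r is drawn at 1 + k1 r^2 times it, then the intrinsics apply), "pose" (4x4, takes a point from camera to world coordinates); the wrist camera has in their place "T_tool_cam" (4x4, takes a point from camera to tool coordinates, whose origin is the TCP and whose axes are the flange's). Camera axes: x right, y down, z forward; pixel columns grow to the right and rows downward; lengths in m; the calibration is good to about 2 mm. A picture is of the moment at which its call begins: read the wrist's pose just before it. camera_model takes no time and is no camera call.
- env.job_done(): hands the job in; it is judged then, once.
The state is a dict: "clock": time; "qpos": joint angles; "joint_velocities": joint speeds; "joint_torque": joint torques, N m; "position": TCP position; "eef_rot": TCP orientation; "wrist_force": force on the tool from outside, world axes, zero at the start; "ft_torque": the same for the moment, N m; "gripper_width": opening from 0.0 (shut) to 1.0 (fully open); "grip_force": force on a finger pad.
Only numpy, scipy, OpenCV 4.12 (cv2) and the standard library are available. Lean on these libraries where they do the work, as an engineer would, in place of code of your own. Each camera call takes 0.05 s, during which the arm holds its last target. There are 200 camera calls.

TASK

Pick the red dish up off its stand by the black handle, turn it a quarter turn towards the blue funnel and bring its yellow-edged pouring lip over the funnel's mouth, a few centimetres above it, still on the stand's side of the funnel. Keep the dish level and move gently, so that the loose steel ball stays inside the white ring in the middle of the dish the whole time. Finish while holding the dish there, still and level, ready to pour but with the ball still in the middle and the dish resting on nothing; leave the motor and the two grey rollers where they are.

Things in the scene. Friction and masses are not known exactly. Their poses are not given: they have to be found in the camera images.
- dish: Loose red round dish, 124 mm across, about 0.2 kg, on the stand. Origin: centre of its flat underside (foot 60 mm across); z up. Inside: a shallow 6 degree cone, lowest point 8 mm above the origin; rim top 25 mm up. A white ring of 26 mm radius is drawn round the centre. +x points to the pouring lip (gap in the rim, 31 mm wide, yellow edge, 76 mm from the centre), -x to the handle
- dish_handle (a point): Grasp point in the dish's black handle, an upright fin 16 mm thick (across the dish's y), 40 mm long (63 to 103 mm from the centre), its foot 10 mm and top 56 mm above the dish's underside. The point is 83 mm from the centre on the -x side, 42 mm above the underside, 14 mm below the fin's top; axes as the dish's
- lip (a point): Tip of the dish's pouring lip, on the dish's +x axis, 75 mm from its centre and 16 mm above its underside; axes as the dish's
- dish_centre (a point): Point on the dish's axis 20 mm above its underside, where the centre of the ball is when the ball lies centred
- ball_center (a point): Centre of the loose steel ball, 24 mm diameter, 56 g, which lies in the middle of the dish and rolls freely if the dish is tilted or jerked
- stand: Fixed stand: dark steel foot 110 x 90 mm, post, black round rubber top 72 mm across, 60 mm above the work surface. Origin: centre of its underside on the work surface, below the dish's centre at the start, when its axes are parallel to the dish's. The funnel lies on its +y or -y side, about 210 mm away
- funnel: Fixed bearing housing, an aluminium block 85 x 85 x 36 mm, carrying a blue round filler funnel. Origin: centre of its underside on the work surface, z up
- funnel_mouth (a point): Centre of the funnel's open mouth, 80 mm across, 85 mm above the work surface; z up
- motor: Bystander: silver and grey electric motor lying on its foot, about 127 mm long (along its x), 90 mm wide, 80 mm high, 1.3 kg, loose, on the other side of the stand from the funnel. Origin: centre of its underside
- roller1: Bystander: loose grey guide roller standing on its end beyond the dish, 48 mm across, 26 mm high. Origin: centre of its underside
- roller2: Bystander: a second such grey roller. Origin: centre of its underside
Things that resemble listed ones, but are neither listed nor needed, are in the scene too. Of the things that look like the dish, the smallest one is meant.

How it is judged:
On the way, in this order (a step that is already met when the one before it is completed fails the run):
1. the dish is lifted clear of its stand (underside over 80 mm above the work surface, not touching the stand) with the ball centred (height (world z) of dish above 0.08 m and contact force between dish and stand below 0.05 N and distance between ball_center and dish_centre below 0.03 m), for 0.2 s.
2. the dish, still lifted and level, is turned to within 0.2 rad of a quarter turn with the ball centred (height (world z) of dish above 0.08 m and angle between the x axis of dish and the y axis of stand, either way round below 0.2 rad and angle between dish's own z axis and vertical below 0.12 rad and distance between ball_center and dish_centre below 0.03 m), for 0.2 s.
At the end, for the whole second after the job is handed in: The gripper holds the dish still, touching nothing else: lip within 30 mm of the mouth's centre sideways, 10 to 100 mm above it, a quarter turn (within 0.2 rad) from its start, under 190 mm from the stand, level within 0.1 rad, ball within 15 mm of the dish's centre (horizontal distance between lip and funnel_mouth below 0.03 m and z of lip in the frame of funnel_mouth between 0.01 and 0.1 m and angle between the x axis of dish and the y axis of stand, either way round below 0.2 rad and horizontal distance between dish and stand below 0.19 m and angle between dish's own z axis and vertical below 0.1 rad and distance between ball_center and dish_centre below 0.015 m and linear speed of dish below 0.02 m/s and contact force between the fingers and dish above 1 N and contact force between dish and funnel below 0.05 N and contact force between dish and stand below 0.05 N and contact force between dish and motor below 0.05 N); the arm keeps its last pose, push and grip.
It fails at once if the ball leaves the white ring (its centre more than 28 mm from its place in the dish's middle) (distance between ball_center and dish_centre above 0.028 m).
It fails at once if the motor is moved (over 15 mm) (distance of motor from where it was at the start of the episode above 0.015 m).
It fails at once if a roller is moved (over 15 mm) (distance of any of roller1, roller2 from where it was at the start of the episode above 0.015 m).
It also fails if it takes over 56 s, if anything falls off the work surface, if the arm or the gripper's body presses on something with over 40 N, if the wrist force passes 120 N, or if a joint passes its speed limit or range.

## Working session

There is one attempt and no reset: what is moved stays moved. The work goes in short steps, Python scripts to look and compute and a tool call to move; the robot and the scene stay as the last step left them, time stands still between calls to the robot, and variables do not carry over. Pictures are saved under pics/ and viewed, at most 10 in all, crops included, and the job is handed in when it is done.

Besides the shell and the picture viewer there is one more tool, called by a JSON object that holds its "api" and its "payload". carry_out: Moves the arm, as the interface text tells. Its arguments: {"type":"object","properties":{"steps":{"type":"array","items":{"type":"array","items":{"type":"array","items":{"type":"number"}}}},"newtons":{"type":"number"}},"required":["steps"]}

```bash
mkdir -p pics; ls
cat > h.py <<'E'
import numpy as np, cv2
from plant import sense, snapshot, camera_model, env
def cam(name, st=None):
    m=camera_model(name); K=np.array(m["camera_matrix"]); k1=m["k1"]
    if name=="wrist":
        T=np.eye(4); T[:3,:3]=st["eef_rot"]; T[:3,3]=st["position"]; T=T@np.array(m["T_tool_cam"])
    else: T=np.array(m["pose"])
    return K,k1,T
def points(depth,c):
    K,k1,T=c
    h,w=depth.shape
    u,v=np.meshgrid(np.arange(w),np.arange(h))
    n=cv2.undistortPoints(np.stack([u,v],-1).reshape(-1,1,2).astype(np.float64),K,np.array([k1,0,0,0.])).reshape(h,w,2)
    P=np.dstack([n*depth[...,None],depth])
    return P@T[:3,:3].T+T[:3,3]
E
python3 - <<'E'
from h import *
s=sense(); print({k:np.round(v,3).tolist() for k,v in s.items()})
for n in("scene","side","wrist"):
    st=sense(); p,d=snapshot(n); cv2.imwrite(f"pics/{n}0.png",p); np.savez(f"{n}0.npz",p=p,d=d,P=points(d,cam(n,st)))
    print(n,np.round(cam(n,st)[2],2).tolist(), (d>0).mean())
E
```

```text
pics
{'clock': 0.0, 'qpos': [1.068, 0.528, 1.434, -0.0, 1.181, -0.179], 'joint_velocities': [-0.001, 0.001, 0.0, -0.0, 0.0, -0.001], 'joint_torque': [-0.0, -44.234, -17.803, -0.0, 0.008, 0.0], 'position': [0.199, 0.592, 0.404], 'eef_rot': [[-0.948, 0.319, -0.001], [0.319, 0.948, -0.002], [0.0, -0.002, -1.0]], 'wrist_force': [-0.499, -0.558, -0.397], 'ft_torque': [-0.026, -0.01, -0.024], 'grip_force': 0.0, 'gripper_width': 0.999}
scene [[0.17, 0.57, -0.8, 1.42], [0.99, -0.08, 0.15, -0.13], [0.02, -0.81, -0.58, 0.74], [0.0, 0.0, 0.0, 1.0]] 0.99589453125
side [[0.99, -0.13, 0.09, 0.47], [-0.16, -0.77, 0.62, -0.47], [-0.01, -0.63, -0.78, 0.71], [0.0, 0.0, 0.0, 1.0]] 0.995765625
wrist [[0.32, 0.92, 0.25, 0.14], [0.95, -0.31, -0.09, 0.61], [-0.0, 0.26, -0.97, 0.37], [0.0, 0.0, 0.0, 1.0]] 0.995921875
```

View pics/scene0.png

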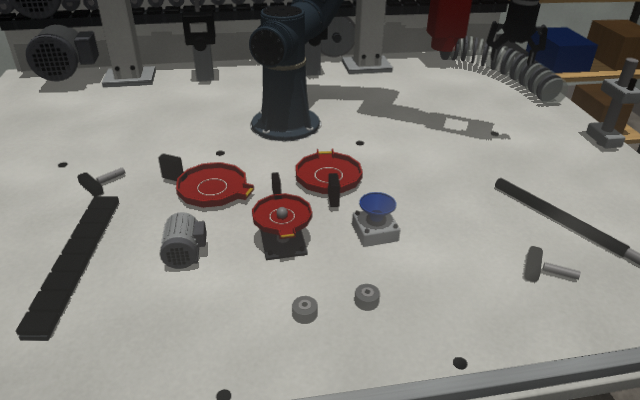

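View pics/side0.png

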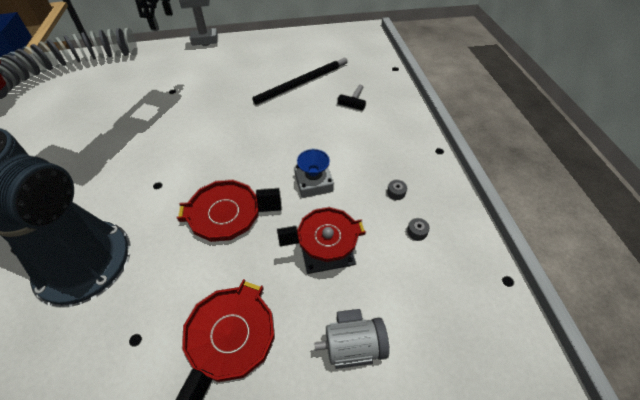

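The scene view shows the right dish with the ball at (282,214), its handle at (276,183), lip at (287,235), funnel at (378,205), motor at (183,240) and rollers at (305,308) and (367,296). In the side view, the dish is at (328,233), the handle at (288,236) and the lip at (362,228).

Run:
```python
from h import *
boxes={"scene":dict(dish=(245,185,320,245),handle=(268,168,284,198),fun=(352,190,400,220),blk=(350,215,405,246),motor=(155,208,212,272),r1=(290,293,320,325),r2=(352,282,383,310),dec=(325,170,343,210)),
"side":dict(dish=(290,200,368,268),handle=(274,222,300,248),fun=(292,145,334,180),motor=(310,305,392,370),r1=(405,215,432,242),r2=(385,176,410,202),dec=(254,184,284,214))}
for n in boxes:
    z=np.load(n+"0.npz"); p,P=z["p"],z["P"]; hsv=cv2.cvtColor(p,cv2.COLOR_BGR2HSV).astype(int); H,S,V=hsv[...,0],hsv[...,1],hsv[...,2]
    red=(S>120)&((H<10)|(H>170)); yel=(S>100)&(H>15)&(H<35); blue=(S>120)&(H>100)&(H<130); gr=S<60
    for k,(a,b,c,d) in boxes[n].items():
        def st(m,l,zlo,zhi):
            w=np.zeros(m.shape,bool); w[b:d,a:c]=1; w&=m&(P[...,2]>zlo)&(P[...,2]<zhi); q=P[w]
            if len(q)>3: print(n,k,l,len(q),"med",np.round(np.median(q,0),3),"mid",np.round((q.min(0)+q.max(0))/2,3),"ext",np.round(np.ptp(q,axis=0),3),"zmax",q[:,2].max().round(3))
        if k=="dish":
            st(red,"rim",.079,.1); st(yel,"lip",.06,.1); st(gr&(V>60),"ball",.078,.12); st(gr&(V>160),"ring",.06,.085)
        elif k in("handle","dec"):
            st(V<70,"all",.03,.2); st(V<70,"top",.108 if k=="handle" else .05,.2)
        elif k=="fun": st(blue,"mouth",.078,.1)
        elif k=="blk": st(gr,"top",.03,.042)
        else: st(gr,"top",.02,.15)
```

```text
scene dish rim 342 med [ 0.561 -0.075  0.084] mid [ 0.561 -0.065  0.084] ext [0.142 0.123 0.009] zmax 0.089
scene dish lip 30 med [ 0.629 -0.062  0.077] mid [ 0.628 -0.061  0.077] ext [0.008 0.024 0.006] zmax 0.08
scene dish ball 91 med [ 0.56  -0.064  0.087] mid [ 0.53  -0.038  0.094] ext [0.082 0.073 0.03 ] zmax 0.109
scene handle all 191 med [ 0.49  -0.069  0.103] mid [ 0.477 -0.071  0.098] ext [0.045 0.031 0.043] zmax 0.12
scene handle top 81 med [ 0.481 -0.069  0.116] mid [ 0.474 -0.069  0.114] ext [0.039 0.014 0.011] zmax 0.12
scene fun mouth 116 med [0.529 0.131 0.081] mid [0.553 0.138 0.083] ext [0.072 0.069 0.009] zmax 0.087
scene blk top 638 med [0.578 0.134 0.036] mid [0.563 0.143 0.036] ext [0.078 0.091 0.012] zmax 0.042
scene motor top 1952 med [ 0.592 -0.272  0.067] mid [ 0.571 -0.271  0.051] ext [0.109 0.09  0.062] zmax 0.082
scene r1 top 439 med [ 0.774 -0.047  0.026] mid [ 0.772 -0.046  0.025] ext [0.049 0.048 0.01 ] zmax 0.031
scene r2 top 400 med [0.761 0.075 0.026] mid [0.756 0.076 0.025] ext [0.05  0.046 0.01 ] zmax 0.031
scene dec all 282 med [0.462 0.066 0.066]
[... 719 characters left out ...]
 [ 0.472 -0.073  0.115] mid [ 0.472 -0.07   0.113] ext [0.039 0.016 0.01 ] zmax 0.118
side fun mouth 178 med [0.55  0.15  0.082] mid [0.556 0.141 0.083] ext [0.076 0.081 0.01 ] zmax 0.088
side motor top 2892 med [ 0.563 -0.285  0.07 ] mid [ 0.557 -0.273  0.053] ext [0.127 0.089 0.059] zmax 0.083
side r1 top 312 med [ 0.768 -0.05   0.026] mid [ 0.769 -0.047  0.026] ext [0.047 0.048 0.011] zmax 0.032
side r2 top 245 med [0.754 0.072 0.026] mid [0.755 0.075 0.026] ext [0.046 0.049 0.011] zmax 0.031
side dec all 447 med [0.438 0.059 0.062] mid [0.435 0.069 0.055] ext [0.06  0.043 0.049] zmax 0.079
side dec top 303 med [0.439 0.06  0.073] mid [0.439 0.066 0.065] ext [0.053 0.023 0.029] zmax 0.079
```

{"api": "carry_out", "payload": {"steps": [[[0,-20,-25,0,5],[0,-60,-70,0,13],[0,-105,-120,0,21],[0,-150,-170,0,29],[0,-195,-220,0,37],[0,-240,-270,0,45],[0,-285,-320,0,53],[0,-325,-370,0,61],[0,-365,-420,0,69],[0,-405,-465,0,77],[0,-440,-505,0,85],[0,-470,-540,0,90]]], "newtons": 80}}

```text
clock: 1.65
position: [0.4729, -0.0716, 0.4047]
eef_rot: [[0.323, 0.946, 0.0], [0.946, -0.323, 0.0], [0.0, 0.0, -1.0]]
wrist_force: [1.4, 0.7, -0.0]
gripper_width: 1.001
grip_force: 0.0
```

{"api": "carry_out", "payload": {"steps": [[[0,0,0,0,7],[0,0,0,0,16],[0,0,0,0,25],[0,0,0,0,34],[0,0,0,0,43],[0,0,0,0,52],[0,0,0,0,60],[0,0,0,0,66],[0,0,0,0,68],[0,0,0,0,68]]]}}

```text
clock: 2.9
position: [0.4725, -0.0694, 0.4046]
eef_rot: [[0.998, 0.06, -0.0], [0.06, -0.998, 0.0], [-0.0, -0.0, -1.0]]
wrist_force: [0.0, 0.1, 0.3]
gripper_width: 1.001
grip_force: 0.0
```

Run:
```python
from h import *
st=sense(); p,d=snapshot("wrist"); cv2.imwrite("pics/w1.png",p); P=points(d,cam("wrist",st)); np.savez("w1.npz",p=p,d=d,P=P)
print({k:np.round(st[k],4).tolist() for k in("clock","qpos","position","eef_rot")})
V=p.max(2); m=(V<80)&(P[...,2]>.107)&(P[...,2]<.125)&(abs(P[...,0]-.472)<.05)&(abs(P[...,1]+.07)<.05)
q=P[m][:,:2].astype(np.float32); print("handle",len(q),cv2.minAreaRect(q),P[m].mean(0))
hsv=cv2.cvtColor(p,cv2.COLOR_BGR2HSV).astype(int)
y=(hsv[...,1]>100)&(hsv[...,0]>15)&(hsv[...,0]<35)&(abs(P[...,2]-.077)<.006); print("lip",y.sum(),np.median(P[y],0) if y.any() else 0)
```

```text
{'clock': 2.9, 'qpos': [-0.3805, 0.3303, 1.7922, -0.0, 1.0193, 1.1301], 'position': [0.4725, -0.0694, 0.4046], 'eef_rot': [[0.9982, 0.0602, -0.0002], [0.0602, -0.9982, 0.0001], [-0.0002, -0.0001, -1.0]]}
handle 627 ((0.46967649459838867, -0.0701364278793335), (0.038284361362457275, 0.013584662228822708), 3.1262686252593994) [ 0.46934639 -0.07017172  0.11684587]
lip 227 [ 0.62449521 -0.06277763  0.07838391]
```

{"api": "carry_out", "payload": {"steps": [[[0,0,0.5,15,0],[0,0,0.5,40,0],[0,0,0.5,65,0],[0,0,0.5,90,0],[0,0,0.5,110,0],[0,0,0.5,125,0],[0,0,0.5,136,0],[0,0,0.5,143,0],[0,0,0.5,146,0],[0,0,0.5,146,0]]]}}

```text
clock: 4.2
position: [0.4726, -0.07, 0.2588]
eef_rot: [[0.998, 0.059, 0.0], [0.059, -0.998, -0.0], [0.0, 0.0, -1.0]]
wrist_force: [0.2, 0.0, 0.3]
gripper_width: 1.002
grip_force: 0.0
```

Run:
```python
from h import *
st=sense(); p,d=snapshot("side"); cv2.imwrite("pics/s2.png",cv2.resize(p[160:300,220:420],None,fx=4,fy=4))
print({k:np.round(st[k],4).tolist() for k in("clock","position","wrist_force")})
```

```text
{'clock': 4.2, 'position': [0.4726, -0.07, 0.2588], 'wrist_force': [0.1546, 0.0302, 0.2554]}
```

View pics/s2.png

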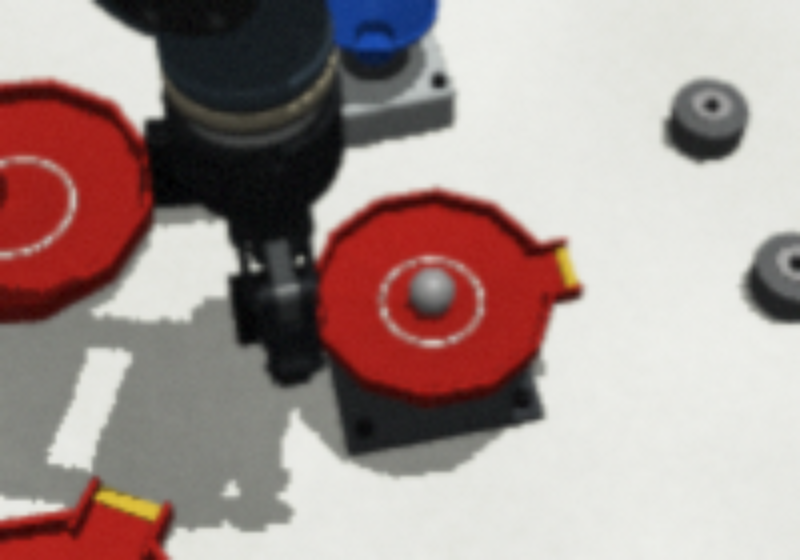

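The crop shows the fingers either side of the handle at (280,300) and the ball centred in the ring at (432,290). I'll close slowly.

{"api": "carry_out", "payload": {"steps": [[[0.3,0,0,0,0],[0.6,0,0,0,0],[0.7,0,0,0,0],[0.74,0,0,0,0],[0.77,0,0,0,0],[0.79,0,0,0,0],[0.81,0,0,0,0],[0.83,0,0,0,0],[0.85,0,0,0,0],[0.87,0,0,0,0],[0.9,0,0,0,0],[0.9,0,0,0,0]]], "newtons": 30}}

```text
clock: 5.75
position: [0.4725, -0.0699, 0.2588]
eef_rot: [[0.998, 0.059, 0.0], [0.059, -0.998, -0.0], [0.0, 0.0, -1.0]]
wrist_force: [-0.1, 0.3, 1.3]
gripper_width: 0.178
grip_force: 30.1
```

{"api": "carry_out", "payload": {"steps": [[[1,0,0,0,0],[1,0,0,0,0],[1,0,0,0,0],[1,0,0,0,0]]], "newtons": 90}}

```text
clock: 6.25
position: [0.4725, -0.0699, 0.2588]
eef_rot: [[0.998, 0.059, 0.0], [0.059, -0.998, -0.0], [0.0, 0.0, -1.0]]
wrist_force: [-1.9, -0.1, 4.1]
gripper_width: 0.173
grip_force: 87.6
```

```bash
cat >> h.py <<'E'
def ball():
    """ball centre, ring centre, yellow lip, red underside slope, from the side and scene depth"""
    for n in("side","scene"):
        p,d=snapshot(n); P=points(d,cam(n)); h=cv2.cvtColor(p,cv2.COLOR_BGR2HSV).astype(int)
        near=(abs(P[...,0]-.56)<.12)&(abs(P[...,1])<.2)&(P[...,2]>.066)
        red=near&(h[...,1]>120)&((h[...,0]<10)|(h[...,0]>170))
        if not red.any(): print(n,"no dish"); continue
        _,lab,stt,_=cv2.connectedComponentsWithStats(red.astype(np.uint8)); i=1+stt[1:,4].argmax()
        hull=cv2.convexHull(np.argwhere(lab==i)[:,::-1].astype(np.int32)); M=np.zeros(red.shape,np.uint8); cv2.fillConvexPoly(M,hull,1)
        g=(M>0)&near&(h[...,1]<70)&(h[...,2]>30)
        q=P[g]; z0=np.median(P[lab==i][:,2])
        x=P[lab==i]; inn=x[x[:,2]<np.percentile(x[:,2],60)]
        c=(x[:,:2].min(0)+x[:,:2].max(0))/2
        b=q[np.hypot(*(q[:,:2]-c).T)<.03]
        b=b[b[:,2]>z0+.004] if len(b) else b
        if len(b)>8:
            # sphere of radius 12 mm: linear-free fit with fixed radius
            from scipy.optimize import least_squares
            s=least_squares(lambda t:np.linalg.norm(b-t,axis=1)-.012,b.mean(0)-[0,0,.008],loss="soft_l1",f_scale=.001).x
            print(n,"ball",np.round(s,4),len(b))
        y=near&(h[...,1]>100)&(h[...,0]>15)&(h[...,0]<35)
        print(n,"lip",np.round(np.median(P[y],0),4) if y.any() else None,"redmid",np.round(c,4),"zmed",round(z0,4))
        np.savez(n+"_last.npz",p=p,P=P,red=lab==i)
E
python3 - <<'E'
from h import *
ball()
E
```

```text
side ball [ 0.5552 -0.0643  0.0801] 87
side lip [ 0.6265 -0.0605  0.0779] redmid [ 0.5587 -0.0683] zmed 0.073
scene ball [ 0.5538 -0.0639  0.0809] 83
scene lip [ 0.6289 -0.0595  0.0779] redmid [ 0.5567 -0.0647] zmed 0.0739
```

{"api": "carry_out", "payload": {"steps": [[[1,0,0,-0.5,0],[1,0,0,-1.5,0],[1,0,0,-3,0],[1,0,0,-5,0],[1,0,0,-8,0],[1,0,0,-11,0],[1,0,0,-14,0],[1,0,0,-16,0],[1,0,0,-17.5,0],[1,0,0,-18.5,0],[1,0,0,-19,0],[1,0,0,-19,0]]]}}

```text
clock: 7.85
position: [0.4725, -0.0699, 0.2777]
eef_rot: [[0.998, 0.059, -0.0], [0.059, -0.998, 0.0], [-0.0, -0.0, -1.0]]
wrist_force: [-0.7, 0.9, -2.6]
gripper_width: 0.173
grip_force: 87.7
```

Run:
```python
from h import *
ball()
p=np.load("side_last.npz")["p"]; cv2.imwrite("pics/s3.png",cv2.resize(p[160:300,220:420],None,fx=4,fy=4))
```

```text
side ball [ 0.5549 -0.0645  0.0987] 91
side lip [ 0.6266 -0.0593  0.0958] redmid [ 0.5587 -0.0681] zmed 0.0916
scene ball [ 0.5536 -0.0638  0.0987] 84
scene lip [ 0.6291 -0.0598  0.0959] redmid [ 0.5619 -0.0644] zmed 0.0924
```

View pics/s3.png

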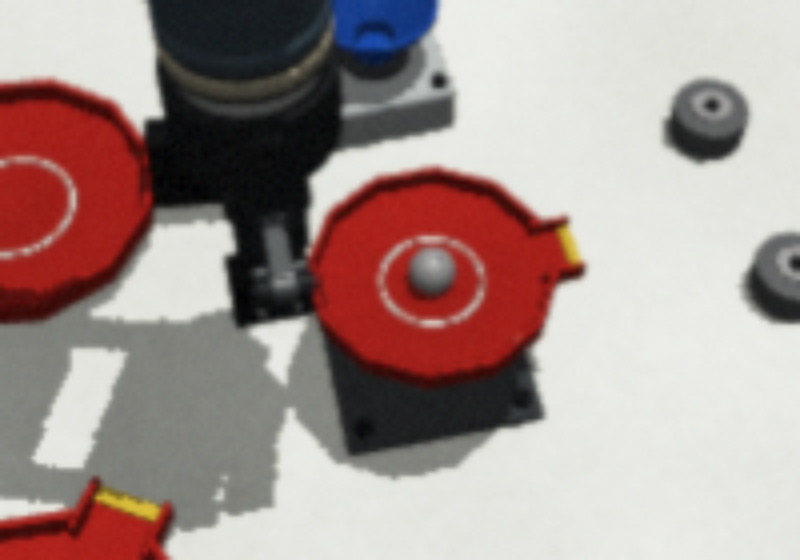

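The crop shows the dish lifted and level, with the ball centred in the ring at (432,272). Next I'll raise it 40 mm more, slowly.

{"api": "carry_out", "payload": {"steps": [[[1,0,0,-1,0],[1,0,0,-3,0],[1,0,0,-6.5,0],[1,0,0,-11,0],[1,0,0,-16,0],[1,0,0,-21.5,0],[1,0,0,-27,0],[1,0,0,-32,0],[1,0,0,-36,0],[1,0,0,-38.5,0],[1,0,0,-40,0],[1,0,0,-40,0]]]}}

```text
clock: 9.45
position: [0.4725, -0.07, 0.3177]
eef_rot: [[0.998, 0.059, 0.0], [0.059, -0.998, 0.0], [0.0, -0.0, -1.0]]
wrist_force: [-0.2, -0.4, -2.4]
gripper_width: 0.172
grip_force: 87.8
```

{"api": "carry_out", "payload": {"steps": [[[1,0,0,0,-0.3],[1,0,0,0,-1],[1,0,0,0,-2.2],[1,0,0,0,-4],[1,0,0,0,-6],[1,0,0,0,-8],[1,0,0,0,-10],[1,0,0,0,-11.8],[1,0,0,0,-13],[1,0,0,0,-13.7],[1,0,0,0,-14],[1,0,0,0,-14]]]}}

```text
clock: 10.95
position: [0.4725, -0.0699, 0.3177]
eef_rot: [[0.954, 0.299, 0.0], [0.299, -0.954, 0.0], [0.0, -0.0, -1.0]]
wrist_force: [-0.2, -0.1, -2.0]
gripper_width: 0.173
grip_force: 87.8
```

Run:
```python
from h import *
ball(); print(sense()["clock"])
```

```text
side ball [ 0.5513 -0.0453  0.1386] 97
side lip [ 0.6193 -0.0226  0.1353] redmid [ 0.5583 -0.0558] zmed 0.1315
scene ball [ 0.5505 -0.0441  0.1389] 88
scene lip [ 0.6215 -0.022   0.1361] redmid [ 0.5543 -0.0447] zmed 0.1327
11.05
```

{"api": "carry_out", "payload": {"steps": [[[1,0,0,0,-0.5],[1,0,0,0,-1.8],[1,0,0,0,-4],[1,0,0,0,-7],[1,0,0,0,-10.5],[1,0,0,0,-14.5],[1,0,0,0,-18],[1,0,0,0,-21],[1,0,0,0,-23.2],[1,0,0,0,-24.5],[1,0,0,0,-25],[1,0,0,0,-25]]]}}

```text
clock: 12.55
position: [0.4726, -0.07, 0.3177]
eef_rot: [[0.739, 0.674, 0.0], [0.674, -0.739, -0.0], [-0.0, 0.0, -1.0]]
wrist_force: [0.3, -0.6, -1.8]
gripper_width: 0.17
grip_force: 87.8
```

{"api": "carry_out", "payload": {"steps": [[[1,0,0,0,-0.5],[1,0,0,0,-1.8],[1,0,0,0,-4],[1,0,0,0,-7],[1,0,0,0,-10.5],[1,0,0,0,-14.5],[1,0,0,0,-18],[1,0,0,0,-21],[1,0,0,0,-23.2],[1,0,0,0,-24.5],[1,0,0,0,-25],[1,0,0,0,-25]]]}}

```text
clock: 14.05
position: [0.4726, -0.07, 0.3177]
eef_rot: [[0.385, 0.923, 0.0], [0.923, -0.385, -0.0], [0.0, 0.0, -1.0]]
wrist_force: [-0.1, 0.2, -2.4]
gripper_width: 0.176
grip_force: 87.8
```

{"api": "carry_out", "payload": {"steps": [[[1,0,0,0,-0.5],[1,0,0,0,-1.8],[1,0,0,0,-4],[1,0,0,0,-7],[1,0,0,0,-10.5],[1,0,0,0,-14.5],[1,0,0,0,-18],[1,0,0,0,-21],[1,0,0,0,-23.5],[1,0,0,0,-25.2],[1,0,0,0,-26],[1,0,0,0,-26]]]}}

```text
clock: 15.55
position: [0.4726, -0.07, 0.3177]
eef_rot: [[-0.059, 0.998, 0.0], [0.998, 0.059, -0.0], [-0.0, 0.0, -1.0]]
wrist_force: [-0.2, -0.2, -1.4]
gripper_width: 0.177
grip_force: 87.8
```

Run:
```python
from h import *
ball(); s=sense(); print(s["clock"]); R,p=np.array(s["eef_rot"]),np.array(s["position"])
d=R[:,0]; mouth=np.array([.555,.140]); tgt=mouth-.158*d[:2]/np.hypot(*d[:2])
print(d,tgt,"shift tool mm",R.T@np.append(tgt-p[:2],0)*1000)
```

```text
side lip [ 0.4736 -0.0925  0.175 ] redmid [ 0.4465 -0.04  ] zmed 0.1994
scene ball [0.4693 0.0114 0.139 ] 70
scene lip [0.4599 0.0846 0.1359] redmid [0.4881 0.0199] zmed 0.1326
15.65
[-5.90231510e-02  9.98256614e-01 -2.43741772e-05] [ 0.56432566 -0.01772455] shift tool mm [4.66916842e+01 9.46920465e+01 4.69375024e-03]
```

{"api": "carry_out", "payload": {"steps": [[[1,0.3,0.7,0,0],[1,1.2,2.4,0,0],[1,2.7,5.5,0,0],[1,5,10,0,0],[1,8,16,0,0],[1,11.5,23,0,0],[1,15,30,0,0],[1,18,36,0,0],[1,20.5,41,0,0],[1,22.2,44.5,0,0],[1,23,46.5,0,0],[1,23.3,47.3,0,0]]]}}

```text
clock: 17.15
position: [0.5184, -0.0439, 0.3177]
eef_rot: [[-0.059, 0.998, -0.0], [0.998, 0.059, 0.0], [0.0, -0.0, -1.0]]
wrist_force: [-0.5, -0.4, -2.3]
gripper_width: 0.173
grip_force: 87.8
```

{"api": "carry_out", "payload": {"steps": [[[1,0.3,0.7,0,0],[1,1.2,2.4,0,0],[1,2.7,5.5,0,0],[1,5,10,0,0],[1,8,16,0,0],[1,11.5,23,0,0],[1,15,30,0,0],[1,18,36,0,0],[1,20.5,41,0,0],[1,22.2,44.5,0,0],[1,23,46.5,0,0],[1,23.3,47.3,0,0]]]}}

```text
clock: 18.65
position: [0.5642, -0.0178, 0.3177]
eef_rot: [[-0.059, 0.998, -0.0], [0.998, 0.059, -0.0], [-0.0, -0.0, -1.0]]
wrist_force: [-0.5, 0.6, -2.8]
gripper_width: 0.177
grip_force: 87.8
```

{"api": "carry_out", "payload": {"steps": [[[1,0,0,0,0],[1,0,0,0,0],[1,0,0,0,0],[1,0,0,0,0],[1,0,0,0,0],[1,0,0,0,0],[1,0,0,0,0],[1,0,0,0,0]]]}}

```text
clock: 19.65
position: [0.5642, -0.0178, 0.3177]
eef_rot: [[-0.059, 0.998, -0.0], [0.998, 0.059, -0.0], [-0.0, -0.0, -1.0]]
wrist_force: [0.3, 0.0, -2.7]
gripper_width: 0.175
grip_force: 87.8
```

Run:
```python
from h import *
ball(); print(sense()["clock"],np.abs(sense()["joint_velocities"]).max())
a,b=np.load("scene_last.npz")["p"],np.load("side_last.npz")["p"]
cv2.imwrite("pics/f4.png",np.vstack([cv2.resize(a[130:270,220:420],None,fx=2,fy=2),cv2.resize(b[120:260,220:420],None,fx=2,fy=2)]))
```

```text
side lip [ 0.5551 -0.0314  0.2   ] redmid [0.524  0.0495] zmed 0.1383
scene ball [0.5612 0.064  0.1392] 85
scene lip [0.5526 0.1359 0.1368] redmid [0.5615 0.0701] zmed 0.1327
19.75 0.007600180462372034
```

View pics/f4.png

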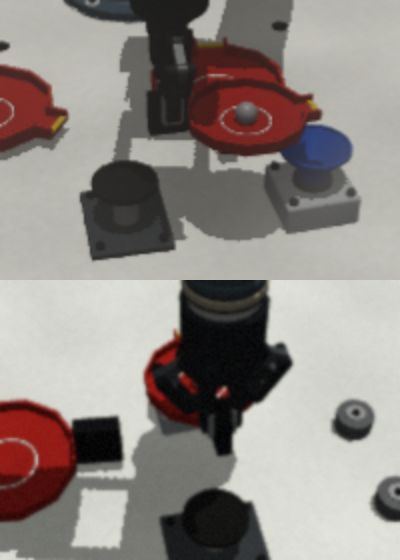

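The top view shows the lip at (313,108) above the funnel and the ball at (246,112) inside the ring. The measured lip is within about 5 mm of the mouth's centre sideways and about 51 mm above it. The dish is still and level, so I'm handing in.

```bash
python3 -c "
from plant import env
print(env.job_done())"
```

```text
the job is handed in; nothing more can be done
None
```

I handed the job in at about 20 s: the gripper holds the dish still and level, a quarter turn round, with its lip about 5 mm sideways from the funnel mouth's centre and about 51 mm above it, the ball still centred, and the motor and rollers not touched; the hand-in returned no verdict.

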